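# Trip-test an RCD on its jig, then free the sled's index plunger

## Task

On the test jig, press the test button of the wide four-pole RCD so that its lever drops, then lift the lever back up until it latches on by itself. Then take the index plunger at the front of the jig by its knob, pull it fully back out of its hole in the sled, and finish while still holding it there, gripped in the fingers, so that a colleague can run the sled on to the next station. Leave the sled where it is and the other things on the bench in their places.

Things in the scene. Friction and masses are not known exactly. Their poses are not given: they have to be found in the camera images.
- jig: aluminium test jig fixed on the table, turned differently each start: base plate 176 x 320 mm, two guide rails along its y, top 77 mm up. Origin on the table under its middle; x from its front (the plunger's side) to its back, y along the rails, z up. Two black probe blocks on the rear rail, x = 63 to 89 mm, reach 107 mm. Nothing stands before its front within 120 mm to either side of the plunger.
- sled (a joint): how far the sled (plate 120 x 200 x 20 mm between the rails, top 71 mm up, carrying the RCD and its neighbours on a rail) has slid along the jig's +y, m. 0 at the start, with the plunger's pin in the hole of its front edge: the pin stops it within 0.5 mm; with the pin out it slides at about 3 N.
- rcd_face (a point): white four-pole RCD, face up, mid-sled, 86 (x) x 72 (y) mm. Its raised front, x = -22 to +22 mm, is 141 mm above the table, the shoulders 117 mm. The point is the middle of that front face; axes as the jig's, and x, y of the RCD count from it. Beside it on the same rail: a narrow breaker with a small toggle at y = +37 to +54 mm (not to be used), grey terminal blocks at y = -37 to -86 mm.
- button_top (a point): middle of the top of the square grey test button, 12 x 12 mm, on the RCD's front at x = 0, y = -22 mm. It stands 5 mm proud, 146 mm above the table, and goes down with the button. The lever is 38 mm away along y.
- test_button (a joint): how far the test button is pressed in, m: 0 out, 0.004 fully in. It takes about 1 N to start and 3 N fully in, springs back by itself, and trips the RCD at about 0.002.
- lever_tip (a point): middle of the end of the RCD's black lever: a paddle 22 mm wide (y), 6 mm thick, 20 mm long from its pivot. The pivot line runs along y through x = 0, y = +16 mm of the RCD, 4 mm below the front face. On: it leans 26 degrees to +x, tip at x = +9 mm. Off (dropped): 25 degrees to -x, tip at x = -8.5 mm. The tip is about 14 mm above the front face in both.
- rcd_lever (a joint): lever angle, rad: about 0.07 latched on (as at the start), 0.96 dropped (off). It is sprung towards off; pushing towards +x lifts it. Push it past the latch, to about 0 (it stops at -0.12): then it rests at 0.07 by itself; let go sooner and it drops again. Pushed 7 mm above the front face it takes 1 to 6 N, most near the end.
- plunger_knob (a point): middle of the index plunger's black pull knob: a cylinder 28 mm across and 20 mm long, its axis level along the jig's x, 61 mm above the table, 126 mm before the jig's middle. Free on both sides, above and below. Behind it, towards the rail: a neck 20 mm across, 6 mm long, then a barrel 16 mm across, 22 mm long. It moves with the plunger.
- plunger (a joint): how far the plunger is pulled out, m: 0 seated, 0.012 at its stop. It is pulled along the jig's -x, against a spring of 6 N at 0 and 14 N at the stop, and springs back in when let go. The pin leaves the sled's hole at 0.009.
- multimeter: handheld digital multimeter in an orange holster lying on its back, 190 x 92 x 50 mm, origin at the centre of its underside, long side along its x. A bystander.
- screwdriver: screwdriver lying on the table, 200 mm long, handle to its -x, origin under its middle. A bystander.
- spare_breaker: loose grey two-module breaker standing face up, 86 x 36 x 78 mm, origin at the centre of its underside. It has a toggle but no test button. A bystander.
- solder_reel: reel of solder standing on its flange, 60 mm across, 43 mm high, origin at the centre of its underside. A bystander.
- screw_tray: open black tray with one divider, 90 x 70 x 22 mm, origin at the centre of its underside. A bystander.

How it is judged:
By the outcome, as a careful person would: the job done as asked, in the order asked, and still so for the second after the job is handed in, while the arm keeps its last pose, push and grip.
It also fails if it takes over 51 s, if anything falls off the work surface, if the arm or the gripper's body presses on something with over 40 N, if the wrist force passes 120 N, or if a joint passes its speed limit or range.

## Robot

A 7-joint arm with a two-finger parallel gripper is mounted at the origin on the work surface. World frame = base frame: x ahead of the robot, y to its left, z up, the work surface at z = 0. Lengths are in mm, angles in degrees, forces in N, time in s.
With the tool pointing down it reaches from about 350 to 900 mm from the base axis. Payload 7.2 kg.
Tool frame: the origin (TCP) lies midway between the tips of the shut fingers; the grasp point (between the pads) lies 19 mm behind it; z points along the fingers, y is the line along which they close (so a half turn about z gives the same grasp; the last joint's range is limited). The gripper opens to 88 mm and grips with 3 to 60 N. Pads are 20 mm wide; open, the fingers measure 115 mm over their backs; the gripper's body (75 mm by 178 mm) begins 61 mm behind the grasp point.
Start: joints at [66.566, 23.554, -0.728, 91.456, 0.321, 64.991, -4.71], TCP at [208.889, -589.062, 222.653] pointing down, gripper open.
Joint ranges: [-169.25, 169.25], [-16.82, 113.86], [-84.01, 82.57], [7.8, 145.47], [-59.2, 239.2], [7.22, 106.19], [-163.78, 163.78]. Speed limits (degrees/s): [136.94, 136.94, 172.46, 172.46, 180, 180, 180].

## Interface

Orientations are given as a 3x3 rotation matrix whose columns are the frame's x, y, z axes.
In Python, from workcell import env gives the robot as it stands.
- The arm moves only by the tool jog_arm, never from a script. Its arguments are lists of equal length, an entry for each row: "delta_pos": the shift along the tool's x, y, z in cm, a list of three; "angular": the turn, a rotation vector about the tool's x, y, z in rad, a list of three. In form: {"delta_pos": [[tx, ty, tz], ...], "angular": [[wx, wy, wz], ...]}. A call has 1 to 10 rows; each row shifts and turns the commanded pose from where the row before left it, along the tool's axes as they then stand; what a row does not reach is not made up. A row lasts 1/10 s, in which the tool goes at most 50 mm and 8.59 degrees, less where a joint would pass 70% of its speed; a pose out of reach is approached as far as the arm can. A call with a gripper value outside its range is refused whole. "grip" is the finger opening in cm, from 0 to 8.78, set as the call begins (left out, the last holds). The fingers move at their own pace and stop on an object; "newtons" is the grip in N (left out, the last holds). Time passes only in rows, so rows that do not move let the fingers close. It gives the time, the measured TCP pose, the force, the opening and the grip force at its end, in the units of the state.
- env.get_state(): the state, without advancing time (a new reading comes with each control period).
- env.read_camera(name): name is "scene" or "top"; returns (picture, depth): 400x640x3 uint8, red, green, blue; 400x640 float32, mm along the optical axis (not along the pixel's ray), 0 where there is no reading.
- env.camera_params(name): a dict with "vertical_fov" (degrees; the focal length in pixels is half the picture's height over the tangent of half this angle, whatever the lens; pixels are square), "cx", "cy" (the principal point, pixels), "D" ([k1, k2, p1, p2, k3] as OpenCV has them; the pictures are not rectified), "T" (4x4, takes a point from camera to world coordinates). Camera axes: x right, y up, looking along -z (the intrinsics and any distortion apply to the point x, -y, -z); pixel columns grow to the right and rows downward; lengths in mm; the calibration is good to about 2 mm. A picture is of the moment at which its call begins. camera_params takes no time and is no camera call.
- env.hand_in(): hands the job in; it is judged then, once.
The state is a dict: "t": time; "q": joint angles; "qvel": joint speeds; "joint_efforts": joint torques, N m; "ee_pos": TCP position; "eef_rot": TCP orientation; "wrist_force": force on the tool from outside, world axes, zero at the start; "ft_torque": the same for the moment, N m; "finger_gap": opening from 0.0 (shut) to 1.0 (fully open); "gripper_force": force on a finger pad.
Only numpy, scipy, OpenCV 4.12 (cv2) and the standard library are available. Lean on these libraries where they do the work, as an engineer would, in place of code of your own. Each camera call takes 0.05 s, during which the arm holds its last target. There are 200 camera calls.

## Working session

There is one attempt and no reset: what is moved stays moved. The work goes in short steps, Python scripts to look and compute and a tool call to move; the robot and the scene stay as the last step left them, time stands still between calls to the robot, and variables do not carry over. Pictures are saved under pics/ and viewed, at most 10 in all, crops included, and the job is handed in when it is done.

Besides the shell and the picture viewer there is one more tool, called after ">>>" in YAML: its name, and indented under it one key for each argument. jog_arm: Moves the arm, as the interface text tells. Its arguments: {"type":"object","properties":{"delta_pos":{"type":"array","items":{"type":"array","items":{"type":"number"}}},"angular":{"type":"array","items":{"type":"array","items":{"type":"number"}}},"grip":{"type":"number"},"newtons":{"type":"number"}},"required":["delta_pos","angular"]}

```bash
mkdir -p pics; cat > h.py <<'E'
import numpy as np, cv2
from workcell import env
def cam(n):
    p=env.camera_params(n); im,d=env.read_camera(n); return p,im,d
def pts(p,d):
    f=200/np.tan(np.radians(p["vertical_fov"]/2)); K=np.array([[f,0,p["cx"]],[0,f,p["cy"]],[0,0,1.]])
    v,u=np.mgrid[0:400,0:640]; uv=np.stack([u,v],-1).reshape(-1,1,2).astype(np.float64)
    n=cv2.undistortPoints(uv,K,np.array(p["D"],float)).reshape(400,640,2)
    c=np.stack([n[...,0]*d,-n[...,1]*d,-d,np.ones_like(d)],-1)
    return (c@np.array(p["T"]).T)[...,:3]
E
python3 - <<'E'
from h import *
for n in("scene","top"):
    p,im,d=cam(n); cv2.imwrite(f"pics/{n}0.png",im[...,::-1]); np.savez(f"{n}0.npz",P=pts(p,d),d=d,im=im)
    print(n,p, (d>0).mean())
print(env.get_state())
E
```

```text
scene {'vertical_fov': 54.90894526586789, 'cx': 327.31103719648684, 'cy': 201.69426023214203, 'D': array([-0.02181378,  0.        ,  0.        ,  0.        ,  0.        ]), 'T': array([[ 1.26929934e-01, -6.02898348e-01,  7.87656254e-01,
         1.29805869e+03],
       [ 9.91598705e-01,  5.71790087e-02, -1.16028315e-01,
        -5.24543129e+01],
       [ 2.49158757e-02,  7.95766387e-01,  6.05090949e-01,
         6.38891780e+02],
       [ 0.00000000e+00,  0.00000000e+00,  0.00000000e+00,
         1.00000000e+00]])} 0.99579296875
top {'vertical_fov': 53.33043999749716, 'cx': 318.83825299687766, 'cy': 202.96276337370048, 'D': array([-0.06224911,  0.        ,  0.        ,  0.        ,  0.        ]), 'T': array([[-1.64782383e-02,  9.89724292e-01, -1.42036242e-01,
         4.76741811e+02],
       [-9.99692874e-01, -1.89381605e-02, -1.59845126e-02,
         1.79060209e+01],
       [-1.85101655e-02,  1.41729223e-01,  9.89732389e-01,
         1.14139676e+03],
       [ 0.00000000e+00,  0.00000000e+00,  0.00000000e+00,
         1.00000000e+00]])} 0.9959765625
{'t': 0.1, 'q': array([66.56546566, 23.59620379, -0.72918764, 91.49833763,  0.32097724,
       64.9907036 , -4.70947138]), 'qvel': array([ 0.0875339 , -0.03782829, -0.08418521, -0.0771063 ,  0.03833701,
       -0.05847504, -0.03432865]), 'joint_efforts': array([ 2.70932076e-03, -5.89100361e+01,  6.43824488e-01, -2.91711831e+01,
       -5.38224250e-02,  1.45471274e-02,  3.45876560e-05]), 'ee_pos': array([ 208.72630836, -588.63540041,  221.89126908]), 'eef_rot': array([[ 9.42469991e-01,  3.34290269e-01, -5.77112053e-04],
       [ 3.34290753e-01, -9.42469054e-01,  1.33257142e-03],
       [-9.84445922e-05, -1.44883180e-03, -9.99998946e-01]]), 'wrist_force': array([-0.52866732,  0.10170334,  0.33336487]), 'ft_torque': array([0.02165884, 0.00875515, 0.06908242]), 'gripper_force': 0.0, 'finger_gap': 0.9997349727419411}
```

View pics/scene0.png

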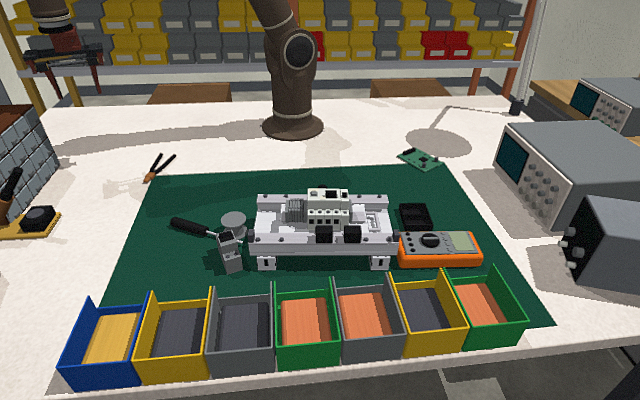

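View pics/top0.png

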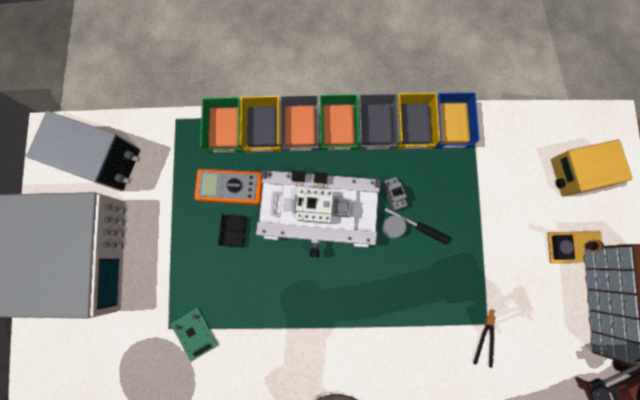

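The scene picture shows the jig mid-mat (around 320,225), with the RCD at (327,205). In the top picture the RCD is at (316,203) and the knob at (315,250), on the robot's side. Next I measure from both views.

```bash
python3 - <<'E'
from h import *
for n,box in(("scene",(180,280,240,400)),("top",(165,265,245,390))):
    z=np.load(n+"0.npz");P=z["P"];a,b,c,e=box
    Q=P[a:b,c:e].reshape(-1,3)
    print(n,np.histogram(Q[:,2],bins=np.arange(-6,165,6)))
    for lo,hi,nm in((73,81,"rail"),(137,144,"front"),(113,121,"should"),(103,110,"probe")):
        m=(Q[:,2]>lo)&(Q[:,2]<hi); q=Q[m]
        r=cv2.minAreaRect(q[:,:2].astype(np.float32)); print(nm,m.sum(),r,np.median(q,0).round(1))
z=np.load("top0.npz");print("knob top\n",z["P"][240:262:2,308:324:2].round(0)[...,[0,1,2]].tolist())
im=cv2.imread("pics/top0.png")[165:265,250:390]; cv2.imwrite("pics/topc.png",cv2.resize(im,None,fx=5.5,fy=5.5,interpolation=cv2.INTER_CUBIC))
im=cv2.imread("pics/scene0.png")[180:275,245:400]; cv2.imwrite("pics/scenec.png",cv2.resize(im,None,fx=5,fy=5,interpolation=cv2.INTER_CUBIC))
E
```

```text
scene (array([ 171, 6169,  108,  106,   98,   97,  100,  166,  341, 1339,  387,
        443,  723, 1941,  966,  195,  255,  293,  407,  435,  380,   91,
         85,   92,  453,   58,   24,   13]), array([ -6,   0,   6,  12,  18,  24,  30,  36,  42,  48,  54,  60,  66,
        72,  78,  84,  90,  96, 102, 108, 114, 120, 126, 132, 138, 144,
       150, 156, 162]))
rail 2463 ((647.0267944335938, 34.80754089355469), (319.7341003417969, 324.32391357421875), 83.637451171875) [676.7  11.2  77.4]
front 467 ((623.2723388671875, 48.35301208496094), (88.76631927490234, 48.029117584228516), 84.55633544921875) [630.2  43.4 141.8]
should 479 ((642.55224609375, 20.55420684814453), (140.2384490966797, 50.81318283081055), 63.05907440185547) [651.   28.9 116.9]
probe 584 ((656.0702514648438, 31.140621185302734), (162.1480712890625, 112.70008850097656), 85.02247619628906) [690.9  40.1 107.4]
top (array([1279, 4397,  158,   33,   33,   41,  138,  309,  390, 1336,   71,
         77,  846, 2357,  985,   43,   87,   82,  258,  351,  491,   40,
         12,   44,  464,   78,   28,   12]), array([ -6,   0, 
[... 1814 characters left out ...]
99.0, 35.0, 3.0], [499.0, 30.0, 2.0]], [[494.0, 70.0, 2.0], [493.0, 61.0, 72.0], [493.0, 56.0, 74.0], [493.0, 50.0, 75.0], [493.0, 45.0, 70.0], [493.0, 40.0, 65.0], [494.0, 35.0, 5.0], [494.0, 30.0, 5.0]], [[489.0, 69.0, 5.0], [488.0, 61.0, 70.0], [488.0, 56.0, 74.0], [488.0, 50.0, 78.0], [488.0, 45.0, 77.0], [487.0, 40.0, 71.0], [488.0, 35.0, 3.0], [488.0, 30.0, 0.0]], [[483.0, 70.0, 1.0], [483.0, 64.0, -0.0], [483.0, 58.0, 4.0], [483.0, 53.0, 3.0], [483.0, 47.0, 2.0], [483.0, 41.0, -2.0], [482.0, 36.0, -0.0], [482.0, 30.0, 5.0]], [[477.0, 70.0, 4.0], [477.0, 64.0, 1.0], [477.0, 58.0, 6.0], [477.0, 53.0, 2.0], [477.0, 47.0, 1.0], [477.0, 41.0, -3.0], [477.0, 36.0, 2.0], [477.0, 30.0, 0.0]]]
```

View pics/topc.png

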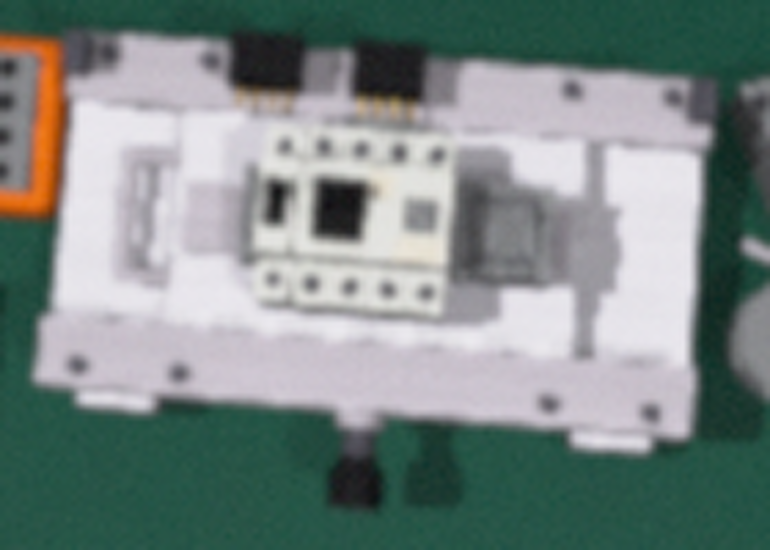

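View pics/scenec.png

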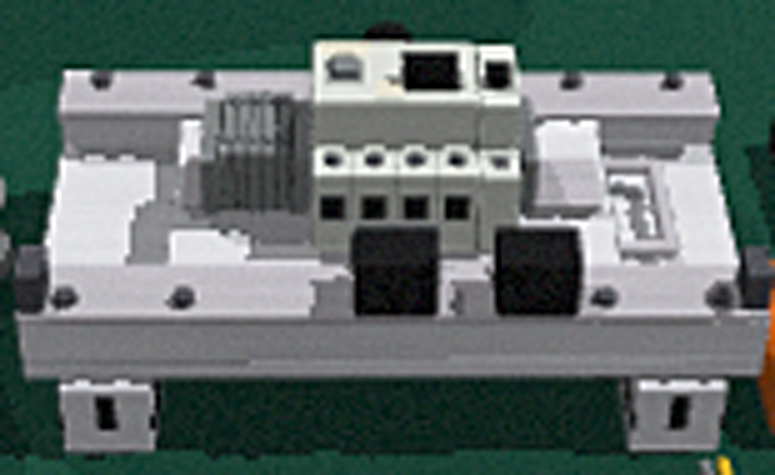

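The top crop shows the button at crop (420,213), the lever in its window at (338,210), and the knob at (355,480). The scene crop confirms the layout: button at (345,65), lever at (430,70), narrow breaker at (495,72). Jig x points away from the robot, with a yaw of about -5°. Next I fit the pose.

```bash
cat >> h.py <<'E'
def fit(names=("scene","top")):
    out=[]
    for n in names:
        P=np.load(n+"0.npz")["P"].reshape(-1,3)
        P=P[(abs(P[:,0]-622)<170)&(abs(P[:,1]-39)<175)]
        R=P[(P[:,2]>73)&(P[:,2]<81)]; yaws=[]; 
        yaw=np.radians(-5.3); o=np.array([622,38.5])
        for _ in range(4):
            A=np.array([[np.cos(yaw),np.sin(yaw)],[-np.sin(yaw),np.cos(yaw)]])
            L=(R[:,:2]-o)@A.T
            s=[]
            for sg in(-1,1):
                b=L[(sg*L[:,0]>66)&(sg*L[:,0]<92)&(abs(L[:,1])<155)]
                s.append(np.polyfit(b[:,1],b[:,0],1)[0])
            yaw-=np.mean(s)
        F=(P[(P[:,2]>138)&(P[:,2]<144)][:,:2]-o)@A.T
        F=F[(abs(F[:,0])<30)&(F[:,1]>-50)&(F[:,1]<65)]
        px=np.percentile(F[:,0],[1,99]);py=np.percentile(F[:,1],[1,99])
        K=P[(P[:,2]>63)&(P[:,2]<80)][:,:2]; K=(K-o)@A.T; K=K[(K[:,0]<-114)&(abs(K[:,1])<25)]
        R2=L[(abs(L[:,1])<155)]
        print(n,"yaw",np.degrees(yaw).round(2),s,"front x",px,"y",py,"knob",len(K),np.percentile(K,[2,98],axis=0).round(1).tolist() if len(K) else 0,
          "rail y",np.percentile(L[:,1],[.5,99.5]),"rail x",np.percentile(L[(L[:,0]<-60)&(L[:,0]>-100)][:,0],[2,98]),np.percentile(L[(L[:,0]>60)&(L[:,0]<100)][:,0],[2,98]))
E
python3 -c "
from h import *
fit()"
```

```text
scene yaw -6.18 [np.float64(-0.0019920197224681207), np.float64(0.004529300964109967)] front x [-22.71800137  23.52596054] y [-34.39504022  52.85589996] knob 30 [[-136.1, -11.5], [-119.3, 10.3]] rail y [-157.9432862   156.74087894] rail x [-89.03286768 -60.32595924] [61.01180912 88.99808741]
top yaw -5.57 [np.float64(0.0021918994407618252), np.float64(-0.0012963568594448601)] front x [-23.22974025  20.94029159] y [-35.22755134  52.33961644] knob 83 [[-137.2, -11.3], [-115.1, 13.2]] rail y [-158.02239095  157.00227645] rail x [-88.77188367 -60.70222195] [60.41873352 86.35898901]
```

>>> jog_arm:
  delta_pos:
    - [0,0,-1]
    - [0,0,-1]
    - [0,0,0]
    - [0,0,0]
  angular:
    - [0,0,0.1]
    - [0,0,0.11]
    - [0,0,0.11]
    - [0,0,0.11]
  grip: 0
  newtons: 20

```text
t: 0.5
ee_pos: [208.8, -589.0, 242.6]
eef_rot: [[0.996, -0.094, -0.0], [-0.094, -0.996, 0.0], [-0.0, -0.0, -1.0]]
wrist_force: [0.5, 0.6, 0.8]
finger_gap: 0.678
gripper_force: 0.0
```

```bash
cat >> h.py <<'E'
YAW=np.radians(-5.8);O=np.array([621.8,38.4])
X=np.array([np.cos(YAW),np.sin(YAW),0]);Y=np.array([-np.sin(YAW),np.cos(YAW),0])
def where():
    s=env.get_state();p=s["ee_pos"]-np.r_[O,0];R=s["eef_rot"]
    print("t",s["t"],"jig",np.round([p@X,p@Y,p[2]],1),"F",np.round([s["wrist_force"]@X,s["wrist_force"]@Y,s["wrist_force"][2]],2),"gap",s["finger_gap"])
def go(x,y,z):
    s=env.get_state();R=s["eef_rot"]
    Rt=np.c_[X,-Y,[0,0,-1]]
    w=cv2.Rodrigues(R.T@Rt)[0].ravel()
    t=np.r_[O,0]+x*X+y*Y+np.array([0,0,z])
    where();print("to go in start-tool cm",(R.T@(t-s["ee_pos"])/10).round(2),"in final-tool cm",(Rt.T@(t-s["ee_pos"])/10).round(2),"rot",w.round(4))
E
python3 -c "
from h import *
go(0,-22,175)"
```

```text
t 0.5 jig [-347.5 -665.9  242.6] F [0.46 0.6  0.8 ] gap 0.6784606561791748
to go in start-tool cm [ 35.23 -64.13   6.77] in final-tool cm [ 34.75 -64.39   6.76] rot [-0.0002  0.0001  0.0075]
```

>>> jog_arm:
  delta_pos:
    - [1.74,-3.22,0]
    - [1.74,-3.22,0]
    - [1.74,-3.22,0]
    - [1.74,-3.22,0]
    - [1.74,-3.22,0]
    - [1.74,-3.22,0]
    - [1.74,-3.22,0]
    - [1.74,-3.22,0]
    - [1.74,-3.22,0]
    - [1.74,-3.22,0]
  angular:
    - [0,0,0.0075]
    - [0,0,0]
    - [0,0,0]
    - [0,0,0]
    - [0,0,0]
    - [0,0,0]
    - [0,0,0]
    - [0,0,0]
    - [0,0,0]
    - [0,0,0]

```text
t: 1.5
ee_pos: [413.3, -283.8, 242.5]
eef_rot: [[0.995, -0.097, -0.0], [-0.097, -0.995, 0.0], [-0.0, -0.0, -1.0]]
wrist_force: [0.5, -0.6, 0.4]
finger_gap: 0.005
gripper_force: 0.0
```

>>> jog_arm:
  delta_pos:
    - [1.74,-3.22,0]
    - [1.74,-3.22,0]
    - [1.74,-3.22,0]
    - [1.74,-3.22,0]
    - [1.74,-3.22,0]
    - [1.74,-3.22,0]
    - [1.74,-3.22,0]
    - [1.74,-3.22,0]
    - [0,0,0]
    - [0,0,0]
  angular:
    - [0,0,0]
    - [0,0,0]
    - [0,0,0]
    - [0,0,0]
    - [0,0,0]
    - [0,0,0]
    - [0,0,0]
    - [0,0,0]
    - [0,0,0]
    - [0,0,0]

```text
t: 2.5
ee_pos: [576.1, -41.6, 242.0]
eef_rot: [[0.996, -0.095, -0.001], [-0.095, -0.996, -0.0], [-0.001, 0.0, -1.0]]
wrist_force: [-0.9, -0.3, 0.3]
finger_gap: 0.004
gripper_force: 0.0
```

```bash
python3 -c "
from h import *
go(0,-22,152)"
```

```text
t 2.5 jig [-37.3 -84.2 242. ] F [-0.89 -0.37  0.3 ] gap 0.004407097281848317
to go in start-tool cm [ 3.79 -6.2   8.99] in final-tool cm [ 3.73 -6.22  9.  ] rot [0.0001 0.0014 0.0064]
```

>>> jog_arm:
  delta_pos:
    - [1.26,-2.07,0]
    - [1.26,-2.07,0]
    - [1.26,-2.07,0]
    - [0,0,2.5]
    - [0,0,2.5]
    - [0,0,2.5]
    - [0,0,1]
    - [0,0,0.5]
    - [0,0,0]
    - [0,0,0]
  angular:
    - [0,0,0.006]
    - [0,0,0]
    - [0,0,0]
    - [0,0,0]
    - [0,0,0]
    - [0,0,0]
    - [0,0,0]
    - [0,0,0]
    - [0,0,0]
    - [0,0,0]

```text
t: 3.5
ee_pos: [620.8, 15.4, 153.8]
eef_rot: [[0.995, -0.103, 0.002], [-0.103, -0.995, -0.0], [0.002, -0.0, -1.0]]
wrist_force: [0.5, -0.4, -0.2]
finger_gap: 0.004
gripper_force: 0.0
```

```bash
python3 - <<'E'
from h import *
go(0,-22,142)
cs=[]
for n,(a,b,c,e) in(("scene",(175,240,290,370)),("top",(170,235,270,350))):
    p,im,d=cam(n); cs.append(cv2.resize(im[a:b,c:e,::-1],None,fx=5,fy=5,interpolation=cv2.INTER_CUBIC))
cv2.imwrite("pics/b.png",np.hstack(cs))
E
```

```text
t 3.5 jig [  1.3 -22.9 153.8] F [ 0.51 -0.39 -0.21] gap 0.0039170217792142414
to go in start-tool cm [-0.14 -0.09  1.18] in final-tool cm [-0.13 -0.09  1.18] rot [-0.0001 -0.0017 -0.0019]
```

View pics/b.png

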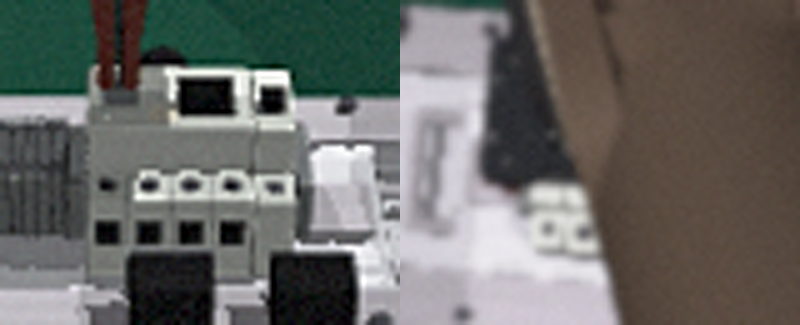

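The fingertips (120,80) stand right above the button (120,97) and clear of the lever. I press down now.

>>> jog_arm:
  delta_pos:
    - [-0.1,-0.05,0.3]
    - [0,0,0.3]
    - [0,0,0.2]
    - [0,0,0.1]
    - [0,0,0.1]
    - [0,0,0.05]
    - [0,0,0]
    - [0,0,0]
  angular:
    - [0,0,0]
    - [0,0,0]
    - [0,0,0]
    - [0,0,0]
    - [0,0,0]
    - [0,0,0]
    - [0,0,0]
    - [0,0,0]

```text
t: 4.4
ee_pos: [619.4, 16.5, 142.4]
eef_rot: [[0.995, -0.102, 0.0], [-0.102, -0.995, 0.0], [0.0, -0.0, -1.0]]
wrist_force: [-0.5, 0.9, 4.4]
finger_gap: 0.004
gripper_force: 2.2
```

```bash
python3 - <<'E'
from h import *
where()
p,im,d=cam("scene"); a,b,c,e=175,240,290,370
cv2.imwrite("pics/c.png",cv2.resize(im[a:b,c:e,::-1],None,fx=5,fy=5,interpolation=cv2.INTER_CUBIC))
E
```

```text
t 4.4 jig [ -0.2 -22.1 142.4] F [-0.63  0.84  4.43] gap 0.003781385430638811
```

View pics/c.png

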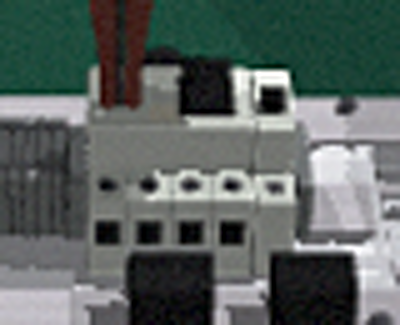

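The button is fully in (4.4 N), and the lever has moved from (205,97) to (205,85), toward -x, so it has dropped. I lift, go around behind the lever, and lower to 148.

>>> jog_arm:
  delta_pos:
    - [0,0,-1]
    - [0,0,-2.2]
    - [-1.9,-1.9,0]
    - [-1.9,-1.9,0]
    - [0,0,0]
    - [0,0,1.3]
    - [0,0,1.3]
    - [0,0,0]
    - [0,0,0]
  angular:
    - [0,0,0]
    - [0,0,0]
    - [0,0,0]
    - [0,0,0]
    - [0,0,0]
    - [0,0,0]
    - [0,0,0]
    - [0,0,0]
    - [0,0,0]

```text
t: 5.35
ee_pos: [585.2, 57.2, 147.0]
eef_rot: [[0.995, -0.104, -0.002], [-0.104, -0.995, -0.0], [-0.002, 0.001, -1.0]]
wrist_force: [-0.4, -0.3, 0.2]
finger_gap: 0.006
gripper_force: 0.0
```

```bash
python3 -c "
from h import *
go(-22,16,148)"
```

```text
t 5.35 jig [-38.3  15.  147. ] F [-0.37 -0.38  0.2 ] gap 0.006018712569342683
to go in start-tool cm [ 1.63 -0.11 -0.1 ] in final-tool cm [ 1.63 -0.1  -0.1 ] rot [ 0.0006  0.0019 -0.0026]
```

>>> jog_arm:
  delta_pos:
    - [0.8,-0.1,-0.05]
    - [0.8,0,0]
    - [0.4,0,0]
    - [0.4,0,0]
    - [0.3,0,0]
    - [0.2,0,0]
    - [0,0,0]
    - [0,0,0]
  angular:
    - [0,0,0]
    - [0,0,0]
    - [0,0,0]
    - [0,0,0]
    - [0,0,0]
    - [0,0,0]
    - [0,0,0]
    - [0,0,0]

```text
t: 6.15
ee_pos: [614.3, 56.1, 148.5]
eef_rot: [[0.995, -0.102, 0.0], [-0.102, -0.995, 0.0], [0.0, -0.0, -1.0]]
wrist_force: [-1.9, 0.5, 0.5]
finger_gap: 0.005
gripper_force: 0.8
```

```bash
python3 -c "
from h import *
where()"
```

```text
t 6.15 jig [ -9.3  16.9 148.5] F [-1.94  0.27  0.55] gap 0.004957965672567725
```

Contact, at 1.9 N. I continue in 1 mm steps and watch for the stop.

>>> jog_arm:
  delta_pos:
    - [0.1,0,0]
    - [0.1,0,0]
    - [0,0,0]
    - [0,0,0]
  angular:
    - [0,0,0]
    - [0,0,0]
    - [0,0,0]
    - [0,0,0]

```text
t: 6.55
ee_pos: [616.2, 55.8, 148.5]
eef_rot: [[0.995, -0.103, -0.0], [-0.103, -0.995, -0.0], [-0.0, 0.0, -1.0]]
wrist_force: [-2.6, 0.5, -0.7]
finger_gap: 0.003
gripper_force: 1.0
```

>>> jog_arm:
  delta_pos:
    - [0.1,0,0]
    - [0,0,0]
    - [0,0,0]
  angular:
    - [0,0,0]
    - [0,0,0]
    - [0,0,0]

```text
t: 6.85
ee_pos: [617.1, 55.7, 148.5]
eef_rot: [[0.995, -0.102, -0.001], [-0.102, -0.995, -0.0], [-0.001, 0.0, -1.0]]
wrist_force: [-4.0, 0.6, 0.5]
finger_gap: 0.003
gripper_force: 1.6
```

>>> jog_arm:
  delta_pos:
    - [0.1,0,0]
    - [0,0,0]
    - [0,0,0]
  angular:
    - [0,0,0]
    - [0,0,0]
    - [0,0,0]

```text
t: 7.15
ee_pos: [617.3, 55.8, 148.4]
eef_rot: [[0.995, -0.102, -0.002], [-0.102, -0.995, -0.0], [-0.002, 0.0, -1.0]]
wrist_force: [-6.9, 0.7, 1.7]
finger_gap: 0.006
gripper_force: 3.2
```

>>> jog_arm:
  delta_pos:
    - [0.1,0,0]
    - [0,0,0]
    - [0,0,0]
  angular:
    - [0,0,0]
    - [0,0,0]
    - [0,0,0]

```text
t: 7.45
ee_pos: [617.4, 55.7, 148.3]
eef_rot: [[0.995, -0.102, -0.004], [-0.102, -0.995, -0.0], [-0.004, 0.001, -1.0]]
wrist_force: [-10.0, 0.6, 2.5]
finger_gap: 0.005
gripper_force: 4.7
```

>>> jog_arm:
  delta_pos:
    - [-0.2,0,0]
    - [-0.5,0,0]
    - [-1.5,0,0]
    - [-1.5,0,0]
    - [0,0,-2]
    - [0,0,-2]
    - [0,0,0]
  angular:
    - [0,0,0]
    - [0,0,0]
    - [0,0,0]
    - [0,0,0]
    - [0,0,0]
    - [0,0,0]
    - [0,0,0]

```text
t: 8.15
ee_pos: [584.9, 59.5, 191.8]
eef_rot: [[0.995, -0.103, 0.007], [-0.103, -0.995, 0.001], [0.007, -0.001, -1.0]]
wrist_force: [0.3, 0.2, -0.1]
finger_gap: 0.008
gripper_force: 0.0
```

```bash
python3 - <<'E'
from h import *
go(-126,0,190)
p,im,d=cam("scene"); a,b,c,e=175,240,290,370
cv2.imwrite("pics/d.png",cv2.resize(im[a:b,c:e,::-1],None,fx=5,fy=5,interpolation=cv2.INTER_CUBIC))
E
```

```text
t 8.15 jig [-38.8  17.3 191.8] F [ 0.32  0.2  -0.13] gap 0.00758618831153751
to go in start-tool cm [-8.72  1.74  0.12] in final-tool cm [-8.72  1.73  0.18] rot [-0.0014 -0.007  -0.0018]
```

View pics/d.png

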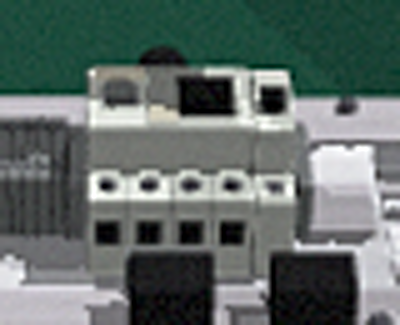

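The lever is back at (205,97), as at the start, so it has latched. Next is the knob: open the fingers to 60 mm and approach from above.

>>> jog_arm:
  delta_pos:
    - [-2.9,0.58,0]
    - [-2.9,0.58,0]
    - [-2.9,0.58,0]
    - [0,0,0]
    - [0,0,2.5]
    - [0,0,2.5]
    - [0,0,2.5]
    - [0,0,1.5]
    - [0,0,0]
    - [0,0,0]
  angular:
    - [0,0,0]
    - [0,0,0]
    - [0,0,0]
    - [0,0,0]
    - [0,0,0]
    - [0,0,0]
    - [0,0,0]
    - [0,0,0]
    - [0,0,0]
    - [0,0,0]
  grip: 6

```text
t: 9.2
ee_pos: [494.6, 51.0, 98.4]
eef_rot: [[0.995, -0.102, -0.0], [-0.102, -0.995, 0.0], [-0.0, -0.0, -1.0]]
wrist_force: [1.3, -0.0, 0.5]
finger_gap: 0.682
gripper_force: 0.0
```

```bash
python3 - <<'E'
from h import *
go(-126,0,42)
p,im,d=cam("scene"); pt,it,dt=cam("top")
a=cv2.resize(im[150:270,240:400,::-1],None,fx=2.5,fy=2.5); b=cv2.resize(it[165:285,240:400,::-1],None,fx=2.5,fy=2.5)
cv2.imwrite("pics/e.png",np.hstack([a,b]))
E
```

```text
t 9.2 jig [-127.8   -0.3   98.4] F [1.26 0.13 0.48] gap 0.681627324743871
to go in start-tool cm [ 0.18 -0.03  5.64] in final-tool cm [ 0.18 -0.03  5.64] rot [-0.0002  0.0003 -0.0014]
```

View pics/e.png

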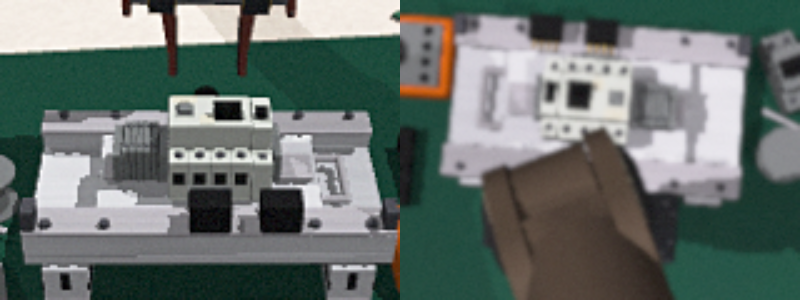

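The fingers (172,70) and (243,70) straddle the knob (207,92) evenly. I descend and close.

>>> jog_arm:
  delta_pos:
    - [0.15,0,1.5]
    - [0,0,1.5]
    - [0,0,1.5]
    - [0,0,1.1]
    - [0,0,0]
    - [0,0,0]
  angular:
    - [0,0,0]
    - [0,0,0]
    - [0,0,0]
    - [0,0,0]
    - [0,0,0]
    - [0,0,0]

```text
t: 9.9
ee_pos: [496.0, 50.9, 43.1]
eef_rot: [[0.995, -0.103, 0.001], [-0.103, -0.995, 0.0], [0.001, -0.0, -1.0]]
wrist_force: [-0.5, 0.9, 0.8]
finger_gap: 0.683
gripper_force: 0.0
```

>>> jog_arm:
  delta_pos:
    - [0,0,0]
    - [0,0,0]
    - [0,0,0]
    - [0,0,0]
    - [0,0,0]
    - [0,0,0]
    - [0,0,0]
    - [0,0,0]
    - [0,0,0]
    - [0,0,0]
  angular:
    - [0,0,0]
    - [0,0,0]
    - [0,0,0]
    - [0,0,0]
    - [0,0,0]
    - [0,0,0]
    - [0,0,0]
    - [0,0,0]
    - [0,0,0]
    - [0,0,0]
  grip: 2
  newtons: 45

```text
t: 10.9
ee_pos: [495.7, 50.5, 42.8]
eef_rot: [[0.995, -0.103, 0.0], [-0.103, -0.995, -0.0], [0.0, 0.0, -1.0]]
wrist_force: [-0.7, -3.0, 5.7]
finger_gap: 0.31
gripper_force: 45.0
```

```bash
python3 -c "
from h import *
where()"
```

```text
t 10.9 jig [-126.7   -0.7   42.8] F [-0.35 -3.02  5.68] gap 0.3103041615877984
```

Gripped at about 28 mm. I pull along -x.

>>> jog_arm:
  delta_pos:
    - [-0.2,0,0]
    - [-0.2,0,0]
    - [-0.2,0,0]
    - [-0.2,0,0]
    - [-0.2,0,0]
    - [-0.1,0,0]
    - [0,0,0]
    - [0,0,0]
  angular:
    - [0,0,0]
    - [0,0,0]
    - [0,0,0]
    - [0,0,0]
    - [0,0,0]
    - [0,0,0]
    - [0,0,0]
    - [0,0,0]

```text
t: 11.7
ee_pos: [488.0, 51.3, 42.9]
eef_rot: [[0.995, -0.103, 0.006], [-0.103, -0.995, 0.0], [0.006, -0.001, -1.0]]
wrist_force: [10.2, -5.1, -6.3]
finger_gap: 0.311
gripper_force: 45.0
```

>>> jog_arm:
  delta_pos:
    - [-0.1,0,0]
    - [0,0,0]
    - [0,0,0]
  angular:
    - [0,0,0]
    - [0,0,0]
    - [0,0,0]

```text
t: 12.0
ee_pos: [487.2, 51.4, 42.9]
eef_rot: [[0.995, -0.103, 0.006], [-0.103, -0.995, 0.001], [0.006, -0.001, -1.0]]
wrist_force: [11.6, -4.5, -6.9]
finger_gap: 0.309
gripper_force: 45.0
```

>>> jog_arm:
  delta_pos:
    - [-0.1,0,0]
    - [0,0,0]
    - [0,0,0]
  angular:
    - [0,0,0]
    - [0,0,0]
    - [0,0,0]

```text
t: 12.3
ee_pos: [486.4, 51.5, 42.9]
eef_rot: [[0.995, -0.104, 0.006], [-0.104, -0.995, 0.001], [0.006, -0.001, -1.0]]
wrist_force: [10.6, -4.3, -7.7]
finger_gap: 0.31
gripper_force: 45.0
```

```bash
python3 -c "
from h import *
where()"
```

```text
t 12.3 jig [-136.1   -0.6   42.9] F [10.98 -3.23 -7.73] gap 0.30986358523280466
```

>>> jog_arm:
  delta_pos:
    - [-0.1,0,0]
    - [-0.1,0,0]
    - [0,0,0]
    - [0,0,0]
  angular:
    - [0,0,0]
    - [0,0,0]
    - [0,0,0]
    - [0,0,0]
  newtons: 58

```text
t: 12.7
ee_pos: [484.7, 51.7, 43.0]
eef_rot: [[0.995, -0.104, 0.007], [-0.104, -0.995, 0.001], [0.007, -0.001, -1.0]]
wrist_force: [12.8, -4.3, -9.1]
finger_gap: 0.305
gripper_force: 58.0
```

>>> jog_arm:
  delta_pos:
    - [-0.1,0,0]
    - [0,0,0]
    - [0,0,0]
  angular:
    - [0,0,0]
    - [0,0,0]
    - [0,0,0]

```text
t: 13.0
ee_pos: [483.8, 51.8, 42.9]
eef_rot: [[0.995, -0.104, 0.007], [-0.104, -0.995, 0.001], [0.007, -0.001, -1.0]]
wrist_force: [12.5, -4.7, -9.6]
finger_gap: 0.301
gripper_force: 58.0
```

>>> jog_arm:
  delta_pos:
    - [-0.1,0,0]
    - [0,0,0]
    - [0,0,0]
  angular:
    - [0,0,0]
    - [0,0,0]
    - [0,0,0]

```text
t: 13.3
ee_pos: [483.8, 51.8, 43.0]
eef_rot: [[0.995, -0.104, 0.009], [-0.104, -0.995, 0.001], [0.009, -0.002, -1.0]]
wrist_force: [16.0, -4.9, -12.7]
finger_gap: 0.309
gripper_force: 58.0
```

Travel stopped at 12.0 mm and the force rose to 16 N, so the plunger is at its stop. I check the scene before handing in.

```bash
python3 - <<'E'
from h import *
where()
p,im,d=cam("scene")
cv2.imwrite("pics/f.png",cv2.resize(im[130:280,160:490,::-1],None,fx=2.4,fy=2.4))
pc=pts(p,d); np.savez("scene1.npz",P=pc); 
for n in("0","1"):
    P=np.load(f"scene{n}.npz")["P"].reshape(-1,3)
    L=np.c_[(P-np.r_[O,0])@X,(P-np.r_[O,0])@Y,P[:,2]]
    F=L[(L[:,2]>138)&(L[:,2]<144)&(abs(L[:,0])<30)&(L[:,1]>-50)&(L[:,1]<65)]
    T=L[(L[:,2]>147)&(L[:,2]<165)&(abs(L[:,0])<20)&(abs(L[:,1]-16)<14)]
    print(n,"front y",np.percentile(F[:,1],[1,99]),"lever",T.mean(0),len(T))
E
```

```text
t 13.3 jig [-138.7   -0.6   43. ] F [ 16.45  -3.26 -12.67] gap 0.3091321212369004
0 front y [-34.24690407  52.9716151 ] lever [  8.45431191  16.73734178 153.99664186] 41
1 front y [-34.22050059  52.79834445] lever [  8.59979387  16.44610184 154.00896213] 42
```

View pics/f.png

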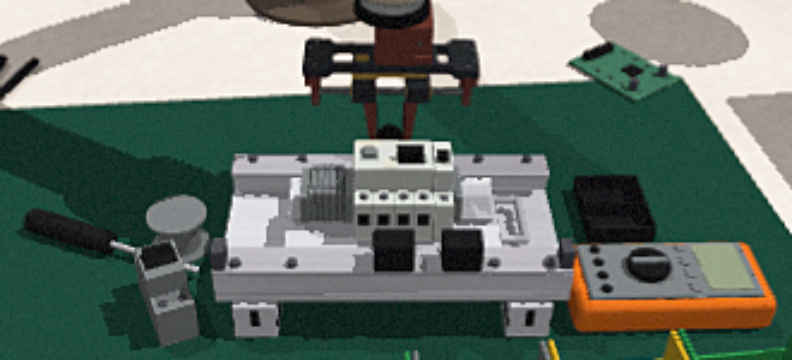

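The knob is held between the fingers (390,130). The lever is on at x = +8.6 mm, the sled hasn't moved, and the bystanders are in their places.

```bash
python3 -c "
from h import *
print(env.hand_in())"
```

```text
the job is handed in; nothing more can be done
None
```

The job is handed in: the RCD was tripped with its test button, its lever was lifted back until it latched on, and the plunger is held gripped at its 12 mm stop with the sled unmoved.

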